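# Pack exchange boards into the case whose lid holds

### The job

The exchange kit for a service call has to be packed, and one of the two grey cases has worn lid hinges: lift a lid about half way, let go and watch it stay there on its own for a good second, and if it drops try the other case, so that you use only a case whose lid has passed this test. Swing that lid right back, slide every circuit board up out of the bench rack by its top rail and stand it, always upright, fully down in a card slot of that case, and set the yellow carton that stands beside them flat in its foam nest; the order of these does not matter. Then shut the lid fully, and leave the other case shut and empty and the calculator, screwdriver and stapler where they are.

Things in the scene. Friction and masses are not known exactly. Their poses are not given: they have to be found in the camera images.
- case_1: grey equipment case fixed to the counter, hinged hood lid; both cases look the same. Outside 132 (x) by 204 (y) mm, walls 62 mm high, 88 mm to the top of the shut lid (it clears boards and carton inside). Origin: centre of the underside, z up, front with latches to -x, hinge line parallel to y at x = +66, z = 62 mm. Card slots at its -y end, foam nest at its +y end.
- case_2: grey equipment case fixed to the counter, hinged hood lid; both cases look the same. Outside 132 (x) by 204 (y) mm, walls 62 mm high, 88 mm to the top of the shut lid (it clears boards and carton inside). Origin: centre of the underside, z up, front with latches to -x, hinge line parallel to y at x = +66, z = 62 mm. Card slots at its -y end, foam nest at its +y end.
- lid_1 (a joint): lid angle of case_1: 0 shut, growing as the front edge rises, to 1.9 rad. The lid is a hood 132 by 204 by 26 mm deep, 4 mm walls, 0.35 kg. With sound friction hinges it stays wherever it is left and takes about 4 to 7 N at the handle to move; with worn ones it drops shut by itself from half open (1 rad or less).
- lid_2 (a joint): lid angle of case_2: 0 shut, growing as the front edge rises, to 1.9 rad. The lid is a hood 132 by 204 by 26 mm deep, 4 mm walls, 0.35 kg. With sound friction hinges it stays wherever it is left and takes about 4 to 7 N at the handle to move; with worn ones it drops shut by itself from half open (1 rad or less).
- handle_1 (a point): middle of the lid handle of case_1: dark round bar 10 mm thick, 96 mm long along the case's y, on two posts 80 mm apart, 32 mm above the lid's top. Shut, it lies 112 mm in front of the hinge line and 58 mm above it; it turns with the lid.
- handle_2 (a point): middle of the lid handle of case_2: dark round bar 10 mm thick, 96 mm long along the case's y, on two posts 80 mm apart, 32 mm above the lid's top. Shut, it lies 112 mm in front of the hinge line and 58 mm above it; it turns with the lid.
- slots_1 (a point): case_1: middle of its three card slots, at the floor (5 mm above the case's underside). Slots run along the case's x, at y = +42, 0 and -42 mm from this point; each 7 mm wide, cream ribs at both ends with the mouth flared to about 20 mm, 47 mm above the floor; 4 mm play each way in x. A seated board's rail is above the rim.
- slots_2 (a point): case_2: middle of its three card slots, at the floor (5 mm above the case's underside). Slots run along the case's x, at y = +42, 0 and -42 mm from this point; each 7 mm wide, cream ribs at both ends with the mouth flared to about 20 mm, 47 mm above the floor; 4 mm play each way in x. A seated board's rail is above the rim.
- nest_1 (a point): case_1: centre of the foam bed for the carton, 31 mm above the case's underside. The nest is 61 mm in the case's y by 87 mm in x; side wall and divider rise 31 and 24 mm above the bed, so a carton in it can be gripped over the rim.
- nest_2 (a point): case_2: centre of the foam bed for the carton, 31 mm above the case's underside. The nest is 61 mm in the case's y by 87 mm in x; side wall and divider rise 31 and 24 mm above the bed, so a carton in it can be gripped over the rim.
- rack: open aluminium bench rack fixed to the counter, 128 (x) by 186 (y) by 58 mm high; origin at the centre of its underside. Four slots along its x at y = +63, +21, -21 and -63 mm, 7 mm wide and 44 mm deep from z = 50 mm down to its base at z = 6 mm, on which the boards stand (rail tops at z = 82 mm).
- board_1: green circuit board for upright plugging, 100 mm long (own x), 4 mm thick (own y), 66 mm high, with a grey pull rail 92 mm long, 8 mm thick, along its top edge at z = 58 to 76 mm; 0.12 kg; origin at the middle of its bottom edge, z up. At the start it stands in one of the rack's slots; a board may be absent.
- board_2: green circuit board for upright plugging, 100 mm long (own x), 4 mm thick (own y), 66 mm high, with a grey pull rail 92 mm long, 8 mm thick, along its top edge at z = 58 to 76 mm; 0.12 kg; origin at the middle of its bottom edge, z up. At the start it stands in one of the rack's slots; a board may be absent.
- board_3: green circuit board for upright plugging, 100 mm long (own x), 4 mm thick (own y), 66 mm high, with a grey pull rail 92 mm long, 8 mm thick, along its top edge at z = 58 to 76 mm; 0.12 kg; origin at the middle of its bottom edge, z up. At the start it stands in one of the rack's slots; a board may be absent.
- board_4: green circuit board for upright plugging, 100 mm long (own x), 4 mm thick (own y), 66 mm high, with a grey pull rail 92 mm long, 8 mm thick, along its top edge at z = 58 to 76 mm; 0.12 kg; origin at the middle of its bottom edge, z up. At the start it stands in one of the rack's slots; a board may be absent.
- carton: small yellow cardboard parts carton, 51 (own x) by 75 (own y) by 50 mm high, 0.07 kg, loose on the counter close to the right of the cases and rack (not the fixed one farther right); origin at the centre of its underside. In the nest its 75 mm side lies along the case's x (either way round).
- calculator: desk calculator, 135 by 82 by 23 mm, lying in front of the work; origin at the centre of its underside. To be left alone.
- screwdriver: screwdriver with a blue handle, 220 mm long, 27 mm thick, lying in front of the work; origin at its middle. To be left alone.
- stapler: dark red desk stapler, 36 by 160 by 52 mm, in front of the work at the left; origin at the centre of its underside. To be left alone.
Mind the look-alikes: they are no part of the job. What is meant by the carton is not green or red, and is the larger of those in its own colour.

How it is judged:
By the outcome, as a careful person would: the job done as asked, in the order asked, and still so for the second after the job is handed in, with the robot touching nothing.
Of board_1, board_2, board_3, board_4 only 2 to 3 are there at a start; the rules pass over those that are not, and their reading is None.
At some moment in a run one of carton may be knocked a few centimetres aside while the robot is not near it.
It also fails if it takes over 210 s, if anything falls off the work surface, if the arm or the gripper's body presses on something with over 40 N, if the wrist force passes 120 N, or if a joint passes its speed limit or range.

### The arm

A 6-joint arm with a two-finger parallel gripper is mounted at the origin on a cart in front of the work surface, level with it; the furniture and walls round the work are solid. World frame = base frame: x ahead of the robot, y to its left, z up, the work surface at z = 0. Lengths are in m, angles in rad, forces in N, time in s.
With the tool pointing down it reaches from about 0.35 to 0.725 m from the base axis. Payload 6 kg.
Tool frame: the origin (TCP) lies between the finger pads; the fingertips stand bot.tcp_to_tips ahead of it and the grasp point (between the pads) lies 6 mm ahead of it (bot.tcp_to_tips is the distance from the TCP to the fingertips, in m); z points along the fingers, y is the line along which they close (so a half turn about z gives the same grasp; the last joint's range is limited). The gripper opens to 85 mm and grips with 20 to 120 N. Pads are 22 mm wide; open, the fingers measure 114 mm over their backs; the gripper's body (76 mm by 85 mm) begins 54 mm behind the grasp point. The pads swing forward as they close: fully open they stand 13 mm farther back than shut.
Start: joints at [1.446, 0.04, 0.085, 0, -1.615, -0.334], TCP at [0.266, 0.538, 0.256] pointing down, gripper open.
Joint ranges: [-2.56, 2.56], [-1.29, 2.01], [-1.08, 1.49], [-3.29, 1.98], [-2.81, -0.18], [-2.99, 2.99]. Speed limits (rad/s): [2.57, 2.57, 3.01, 3.14, 3.14, 3.14].

### API

Orientations are given as a unit quaternion [x, y, z, w].
In Python, from station import bot gives the robot as it stands.
- The arm moves only by the tool carry_out, never from a script. Its argument "rows" is a list of rows, each a list of 6 numbers: the shift along the tool's x, y, z in cm, then the turn, a rotation vector about the tool's x, y, z in degrees. A call has 1 to 20 rows; each row shifts and turns the commanded pose from where the row before left it, along the tool's axes as they then stand; what a row does not reach is not made up. A row lasts 1/10 s, in which the tool goes at most 50 mm and 8.59 degrees, less where a joint would pass 70% of its speed; a pose out of reach is approached as far as the arm can. A call is refused whole if a number of a shift passes 5 or a number of a turn 8.59, either way. A call with a gripper value outside its range is refused whole. "fingers" is the finger opening in cm, from 0 to 8.54, set as the call begins (left out, the last holds). The fingers move at their own pace and stop on an object; "force" is the grip in N (left out, the last holds). Time passes only in rows, so rows that do not move let the fingers close. It gives the time, the measured TCP pose, the force, the opening and the grip force at its end, in the units of the state.
- bot.get_obs(): the state, without advancing time (a new reading comes with each control period).
- bot.get_image(name): name is "scene" or "top" or "wrist"; returns the picture (400x640x3 uint8, red, green, blue); there is no depth.
- bot.calibration(name): a dict with "intrinsics" (3x3 intrinsics, pixels), "xyz" and "attitude" of the camera in the world; the wrist camera has in their place "hand_eye" (4x4, takes a point from camera to tool coordinates, whose origin is the TCP and whose axes are the flange's). Camera axes: x right, y down, z forward; pixel columns grow to the right and rows downward; lengths in m; the calibration is good to about 2 mm. A picture is of the moment at which its call begins: read the wrist's pose just before it. calibration takes no time and is no camera call.
- bot.close_job(): hands the job in; it is judged then, once.
The state is a dict: "clock": time; "q": joint angles; "qd": joint speeds; "effort": joint torques, N m; "tool_pos": TCP position; "ee_rot": TCP orientation; "ft_force": force on the tool from outside, world axes, zero at the start; "torque": the same for the moment, N m; "gripper_width": finger opening in m; "grasp_force": force on a finger pad.
Only numpy, scipy, OpenCV 4.12 (cv2) and the standard library are available. Lean on these libraries where they do the work, as an engineer would, in place of code of your own. Each camera call takes 0.05 s, during which the arm holds its last target. There are 200 camera calls.

## Working session

There is one attempt and no reset: what is moved stays moved. The work goes in short steps, Python scripts to look and compute and a tool call to move; the robot and the scene stay as the last step left them, time stands still between calls to the robot, and variables do not carry over. Pictures are saved under pics/ and viewed, at most 17 in all, crops included, and the job is handed in when it is done.

Besides the shell and the picture viewer there is one more tool, called in YAML: its name, and indented under it one key for each argument. carry_out: Moves the arm, as the interface text tells. Its arguments: {"type":"object","properties":{"rows":{"type":"array","items":{"type":"array","items":{"type":"number"}}},"fingers":{"type":"number"},"force":{"type":"number"}},"required":["rows"]}

```bash
ls; mkdir -p pics; python3 - <<'E'
from station import bot
import cv2,numpy as np
o=bot.get_obs();print(o, bot.tcp_to_tips)
for n in("scene","top","wrist"):
    c=bot.calibration(n);print(n,c)
    im=bot.get_image(n);cv2.imwrite(f"pics/{n}0.png",im[:,:,::-1])
E
```

```text
pics
{'clock': 0.0, 'q': array([ 1.44571356e+00,  4.07928846e-02,  8.38124802e-02, -4.55869743e-04,
       -1.61549085e+00, -3.33668378e-01]), 'qd': array([-0.00061526, -0.00056761, -0.0012433 ,  0.0002705 ,  0.00273285,
       -0.00049542]), 'effort': array([ 1.10382887e-03, -3.68207359e+01,  3.47424138e+01,  6.93218306e+00,
       -5.35917192e-03, -1.11896907e-05]), 'tool_pos': array([0.26551451, 0.53773968, 0.255292  ]), 'ee_rot': array([ 9.73810466e-01, -2.27359676e-01, -1.39295276e-04,  8.56618597e-04]), 'ft_force': array([-0.58452168, -0.1085731 , -0.25062019]), 'torque': array([ 0.0297255 ,  0.00469582, -0.00619534]), 'grasp_force': 0.0, 'gripper_width': 0.08529721182473061} 0.025
scene {'intrinsics': array([[365.46343799,   0.        , 312.7836338 ],
       [  0.        , 365.46343799, 198.74595997],
       [  0.        ,   0.        ,   1.        ]]), 'xyz': array([ 0.01821091, -0.61869159,  0.97232784]), 'attitude': array([ 0.88609062, -0.31651127,  0.11713409, -0.31771628])}
top {'intrinsics': array([[383.50871313,   0.        , 323.31106552],
       [  0.        , 383.50871313, 204.65923415],
       [  0.        ,   0.        ,   1.        ]]), 'xyz': array([-0.09661269, -0.32540138,  1.09655068]), 'attitude': array([ 0.80510155, -0.5226225 ,  0.15552982, -0.23342601])}
wrist {'intrinsics': array([[340.96285018,   0.        , 318.70843268],
       [  0.        , 340.96285018, 207.6149714 ],
       [  0.        ,   0.        ,   1.        ]]), 'hand_eye': array([[ 4.72742427e-05, -9.53317385e-01, -3.01970133e-01,
         7.69988037e-02],
       [ 9.99999989e-01,  2.56686213e-06,  1.48449144e-04,
        -8.42213318e-04],
       [-1.40744034e-04, -3.01970137e-01,  9.53317375e-01,
        -1.17709251e-01],
       [ 0.00000000e+00,  0.00000000e+00,  0.00000000e+00,
         1.00000000e+00]])}
```

View pics/scene0.png

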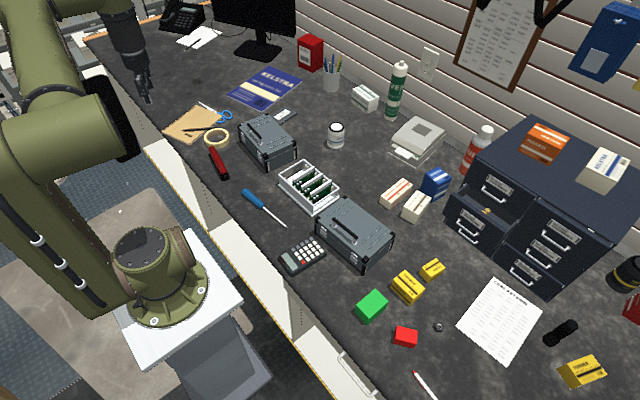

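View pics/top0.png

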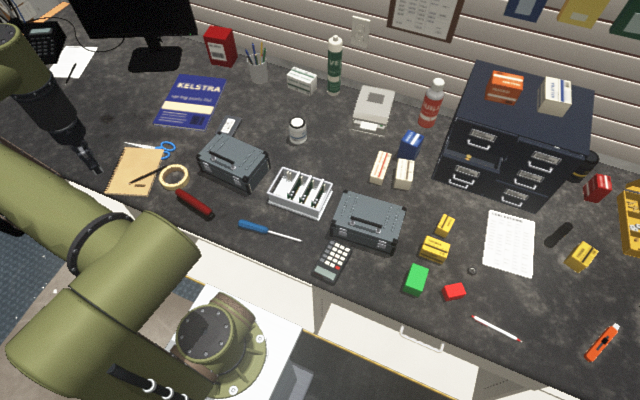

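The scene and top views show the following:
- **Cases:** left at top-px (233,160) and right at (368,220), with the rack between them at (302,195).
- **Yellow cartons:** (435,249), the larger near one; (445,225), a smaller one; and (581,256), the far fixed one. The first fits the description.

I'll confirm the carton in an enlarged crop.

```bash
cat > h.py <<'E'
import numpy as np,cv2
from station import bot
from scipy.spatial.transform import Rotation as R
def cam(n,obs=None):
    c=bot.calibration(n)
    if n=="wrist":
        obs=obs or bot.get_obs()
        T=np.eye(4);T[:3,:3]=R.from_quat(obs["ee_rot"]).as_matrix();T[:3,3]=obs["tool_pos"]
        T=T@c["hand_eye"];return c["intrinsics"],T[:3,:3],T[:3,3]
    return c["intrinsics"],R.from_quat(c["attitude"]).as_matrix(),np.array(c["xyz"])
def ray(C,px,z):
    K,Rm,t=C;px=np.atleast_2d(px).astype(float)
    d=np.c_[(px-K[:2,2])/[K[0,0],K[1,1]],np.ones(len(px))]@Rm.T
    return t+d*((z-t[2])/d[:,2])[:,None]
def proj(C,P):
    K,Rm,t=C;p=(np.atleast_2d(P)-t)@Rm@K.T;return p[:,:2]/p[:,2:]
def snap(n,name):
    C=cam(n);im=bot.get_image(n)[:,:,::-1].copy();cv2.imwrite(f"pics/{name}.png",im);return C,im
E
python3 - <<'E'
from h import *
im=cv2.imread("pics/top0.png")
cv2.imwrite("pics/crop0.png",cv2.resize(im[125:295,190:460],None,fx=2.9,fy=2.9,interpolation=cv2.INTER_CUBIC))
for n in("top","scene"):
    C=cam(n);im=cv2.imread(f"pics/{n}0.png");h=cv2.cvtColor(im,cv2.COLOR_BGR2HSV)
    m=cv2.inRange(h,(22,120,90),(32,255,255))
    for c in cv2.findContours(m,0,2)[0]:
        if cv2.contourArea(c)>80:
            r=cv2.minAreaRect(c);print(n,r,ray(C,r[0],.03))
C=cam("top")
for p in((233,160),(368,220),(302,195)):print(ray(C,p,.06))
print(ray(C,(242,134+30),.088))
E
```

```text
top ((581.2499389648438, 256.75), (20.575830459594727, 29.294404983520508), 35.53767776489258) [[ 0.67876246 -0.85006038  0.03      ]]
top ((434.96551513671875, 248.41378784179688), (27.04912757873535, 19.4333553314209), 23.198589324951172) [[ 0.52368317 -0.43437154  0.03      ]]
top ((444.3000183105469, 225.40000915527344), (12.521980285644531, 21.0190372467041), 26.56505012512207) [[ 0.6155214 -0.4403544  0.03     ]]
top ((583.5, 13.5), (27.0, 51.0), 90.0) [[ 2.0606552  -0.76529868  0.03      ]]
scene ((581.9244995117188, 370.51312255859375), (25.750913619995117, 44.251861572265625), 68.83873748779297) [[ 0.68045611 -0.84859911  0.03      ]]
scene ((406.86578369140625, 287.10809326171875), (31.337902069091797, 23.832401275634766), 43.02506637573242) [[ 0.51830139 -0.43410148  0.03      ]]
scene ((431.7691650390625, 269.65380859375), (16.91835594177246, 24.96150779724121), 56.3099365234375) [[ 0.61572115 -0.44328803  0.03      ]]
scene ((258.9662780761719, 300.02587890625), (249.6156768798828, 2.12451171875), 52.48088455200195) [[ 0.17739114 -0.20446868  0.03      ]]
[[0.55135331 0.29630559 0.06      ]]
[[ 0.51672146 -0.2137733   0.06      ]]
[[0.51731697 0.01548694 0.06      ]]
[[0.5313852  0.24320833 0.088     ]]
```

View pics/crop0.png

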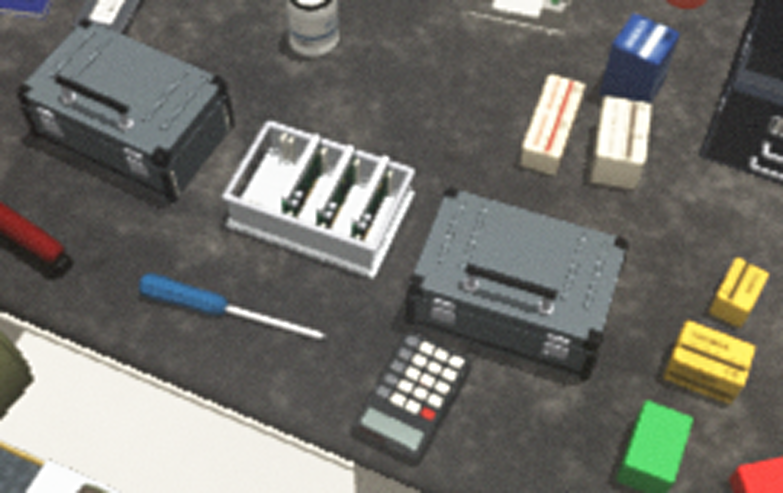

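The crop confirms it: the larger yellow carton at crop (710,360) is the one, and the smaller at (740,290) is the look-alike. The rack holds 3 boards, at crop x≈305, 337 and 370. Next I'll move to an overview with the wrist camera.

carry_out:
  rows:
    - [0,0,-4,0,0,-6.6]
    - [0,0,-4,0,0,-6.6]
    - [0,0,-4,0,0,-6.6]
    - [0,0,-4,0,0,-6.6]
    - [1.7,4.5,0,0,0,0]
    - [1.7,4.5,0,0,0,0]
    - [1.7,4.5,0,0,0,0]
    - [1.7,4.5,0,0,0,0]
    - [1.7,4.5,0,0,0,0]
    - [1.7,4.5,0,0,0,0]
    - [1.7,4.5,0,0,0,0]
    - [1.7,4.5,0,0,0,0]
    - [1.7,4.5,0,0,0,0]
    - [1.7,4.5,0,0,0,0]
    - [1.7,4.5,0,0,0,0]
    - [0,0,0,0,0,0]
    - [0,0,0,0,0,0]

```text
clock: 1.85
tool_pos: [0.4538, 0.0422, 0.416]
ee_rot: [1.0, -0.001, -0.0, 0.0]
ft_force: [0.2, 0.6, 0.6]
gripper_width: 0.0857
grasp_force: 0.0
```

```bash
python3 - <<'E'
from h import *
o=bot.get_obs();print(o["tool_pos"],o["ee_rot"],o["clock"])
C,im=snap("wrist","w1")
E
```

```text
[0.4538315  0.04223468 0.41595571] [ 9.99999754e-01 -5.92675996e-04 -3.63494409e-04  9.78507546e-05] 1.85
```

View pics/w1.png

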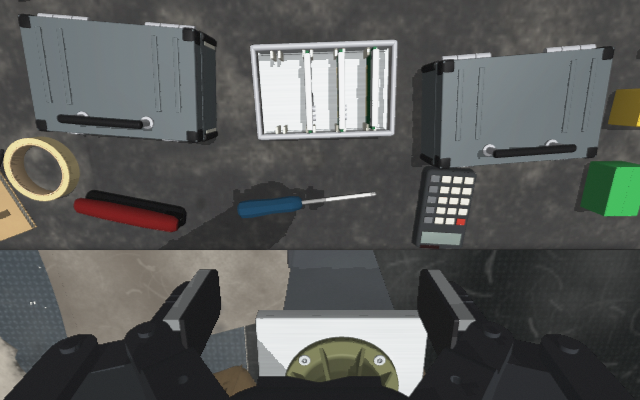

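```bash
python3 - <<'E'
from h import *
C=cam("wrist");im=cv2.imread("pics/w1.png");h=cv2.cvtColor(im,cv2.COLOR_BGR2HSV);g=im.max(2)
for nm,(x0,y0,x1,y1) in {"H1":(52,108,160,136),"H2":(478,140,585,166)}.items():
    m=np.zeros_like(g);m[y0:y1,x0:x1]=(g[y0:y1,x0:x1]<50)*255
    c=max(cv2.findContours(m,0,1)[0],key=cv2.contourArea);r=cv2.minAreaRect(c);b=cv2.boxPoints(r)
    v=cv2.fitLine(c.astype(np.float32),2,0,.01,.01).ravel()
    px=np.array(r[0]);P=ray(C,np.array([px-40*v[:2],px,px+40*v[:2]]),.12);d=P[2]-P[0]
    print(nm,r,P[1],"len",np.ptp(ray(C,b,.12),0),"yaw",np.degrees(np.arctan2(d[0],-d[1])))
# lid top
for nm,(x0,y0,x1,y1) in {"L1":(5,5,230,160),"L2":(405,35,630,175)}.items():
    m=np.zeros_like(g);s=im[y0:y1,x0:x1].astype(int);m[y0:y1,x0:x1]=((g[y0:y1,x0:x1]>85)&(g[y0:y1,x0:x1]<150)&(s[...,0]-s[...,2]>6))*255
    m=cv2.morphologyEx(m,cv2.MORPH_OPEN,np.ones((3,3)))
    c=max(cv2.findContours(m,0,1)[0],key=cv2.contourArea)
    hu=cv2.convexHull(c);ap=cv2.approxPolyDP(hu,5,True)[:,0];P=ray(C,ap,.088)
    print(nm,ap.tolist(),P[:,:2].round(4).tolist())
    W=ray(C,hu[:,0],.088)[:,:2].astype(np.float32);print(cv2.minAreaRect(W))
cr=np.hstack([im[5:160,5:230],im[30:175,240:410].copy().repeat(1,0)][:1])
cv2.imwrite("pics/c1.png",np.vstack([np.hstack([cv2.resize(im[30:150,240:410],None,fx=4,fy=4,interpolation=cv2.INTER_CUBIC)])]))
m=((h[...,1]<40)&(g>140)).astype(np.uint8)*255;m[:,:240]=0;m[:,405:]=0;m[:25]=0;m[150:]=0
c=max(cv2.findContours(m,0,1)[0],key=cv2.contourArea);hu=cv2.convexHull(c)
print("rack",cv2.approxPolyDP(hu,5,True)[:,0].tolist(),cv2.minAreaRect(ray(C,hu[:,0],.058)[:,:2].astype(np.float32)))
E
```

```text
H1 ((99.9735336303711, 121.34410858154297), (84.5195541381836, 8.053133010864258), 4.398705005645752) [0.50620888 0.3019277  0.12      ] len [0.01651485 0.10040782 0.        ] yaw -4.527684979217629
H2 ((533.9658813476562, 150.53958129882812), (7.867335319519043, 82.5146713256836), 85.76361083984375) [ 0.47246303 -0.21604288  0.12      ] len [0.01688353 0.10053547 0.        ] yaw 4.488069430854996
L1 [[21, 28], [30, 16], [180, 28], [193, 41], [196, 130], [185, 140], [48, 130], [35, 117]] [[0.6108, 0.3941], [0.6233, 0.3804], [0.6109, 0.2072], [0.5971, 0.1935], [0.4937, 0.2011], [0.481, 0.2167], [0.4935, 0.3905], [0.5095, 0.4031]]
((0.5521472692489624, 0.29800301790237427), (0.2034328430891037, 0.1314818561077118), 85.71712493896484)
L2 [[611, 60], [597, 145], [585, 156], [462, 166], [440, 157], [443, 73], [455, 60], [599, 48]] [[0.5767, -0.3081], [0.4752, -0.3164], [0.4609, -0.3043], [0.4475, -0.1451], [0.4594, -0.1147], [0.5619, -0.1073], [0.5766, -0.1201], [0.5899, -0.2904]]
((0.5182558298110962, -0.21163611114025116), (0.13133826851844788, 0.20317895710468292), 4.336799144744873)
rack [[396, 41], [393, 134], [258, 138], [251, 45]] ((0.5412712693214417, 0.0367777943611145), (0.11912495642900467, 0.18703091144561768), 1.9132461547851562)
```

View pics/c1.png

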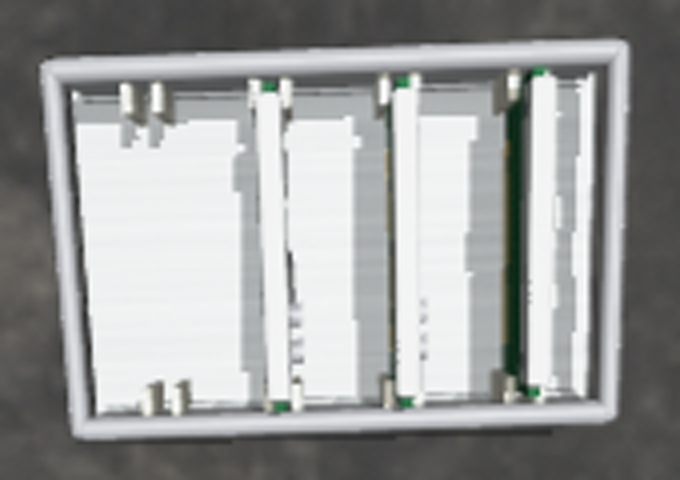

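The crop shows three rails at crop x≈270, 403 and 541, running top to bottom. The leftmost rack slot is empty. Handle and lid fits agree: the right case is centred at (0.518,-0.212) with yaw +4.4°, and the left at (0.552,0.298) with yaw -4.4°. I'll test the right case first, so the next move goes above its handle.

carry_out:
  fingers: 5
  force: 40
  rows:
    - [0,0,1.96,0,0,8.56]
    - [0,0,1.96,0,0,8.56]
    - [0,0,1.96,0,0,8.56]
    - [0,0,1.96,0,0,8.56]
    - [0,0,1.96,0,0,8.56]
    - [0,0,1.96,0,0,8.56]
    - [0,0,1.96,0,0,8.56]
    - [0,0,1.96,0,0,8.56]
    - [0,0,1.96,0,0,8.56]
    - [0,0,1.96,0,0,8.56]
    - [4.3,0,0,0,0,0]
    - [4.3,0,0,0,0,0]
    - [4.3,0,0,0,0,0]
    - [4.3,0,0,0,0,0]
    - [4.3,0,0,0,0,0]
    - [4.3,0.1,0,0,0,0]
    - [0,0,0,0,0,0]
    - [0,0,0,0,0,0]

```text
clock: 3.7
tool_pos: [0.4732, -0.2133, 0.2199]
ee_rot: [0.734, -0.679, -0.0, 0.0]
ft_force: [-0.6, 0.4, 0.2]
gripper_width: 0.0499
grasp_force: 0.0
```

```bash
cat >> h.py <<'E'
def go(pos,yaw,tilt=0):
    """print shift (cm) and turn (deg) in tool axes; yaw of tool x when pointing down; tilt about world axis perpendicular later"""
    o=bot.get_obs();A=R.from_quat(o["ee_rot"]);B=R.from_euler("z",yaw,degrees=True)*R.from_euler("x",180,degrees=True)
    if np.any(tilt): B=R.from_rotvec(np.radians(tilt))*B
    s=A.inv().apply(np.array(pos)-o["tool_pos"])*100;r=np.degrees((A.inv()*B).as_rotvec())
    print("shift cm",s.round(2),"turn",r.round(2),"pos",o["tool_pos"].round(4),"clk",round(o["clock"],2),"q",o["q"].round(2))
E
python3 - <<'E'
from h import *
go((.4724,-.2155,.126),-85.6)
C=cam("wrist");im=cv2.imread("pics/w1.png")
E
```

```text
shift cm [0.22 0.09 9.39] turn [0.05 0.02 0.13] pos [ 0.4732 -0.2133  0.2199] clk 3.7 q [-0.04 -0.18 -0.19 -0.   -1.56  0.11]
```

carry_out:
  rows:
    - [0.2,0.1,3,0,0,0]
    - [0,0,3,0,0,0]
    - [0,0,2,0,0,0]
    - [0,0,1.4,0,0,0]
    - [0,0,0,0,0,0]
    - [0,0,0,0,0,0]

```text
clock: 4.3
tool_pos: [0.4728, -0.2154, 0.1275]
ee_rot: [0.735, -0.678, 0.001, -0.0]
ft_force: [0.6, 0.1, -0.2]
gripper_width: 0.05
grasp_force: 0.0
```

carry_out:
  fingers: 0
  rows:
    - [0,0,0,0,0,0]
    - [0,0,0,0,0,0]
    - [0,0,0,0,0,0]
    - [0,0,0,0,0,0]
    - [0,0,0,0,0,0]
    - [0,0,0,0,0,0]

```text
clock: 4.9
tool_pos: [0.4719, -0.2162, 0.1273]
ee_rot: [0.734, -0.679, 0.0, 0.0]
ft_force: [-4.8, 2.3, 5.8]
gripper_width: 0.0083
grasp_force: 39.1
```

Gripped. Next I lift along the arc to about 50°.

carry_out:
  rows:
    - [0,-0.55,-0.95,0,0,0]
    - [0,-0.63,-0.91,0,0,0]
    - [0,-0.72,-0.83,0,0,0]
    - [0,-0.76,-0.79,0,0,0]
    - [0,-0.85,-0.7,0,0,0]
    - [0,-0.9,-0.64,0,0,0]
    - [0,-0.95,-0.54,0,0,0]
    - [0,-0.99,-0.48,0,0,0]
    - [0,-1.04,-0.38,0,0,0]
    - [0,-1.06,-0.29,0,0,0]
    - [0,0,0,0,0,0]
    - [0,0,0,0,0,0]

```text
clock: 6.1
tool_pos: [0.5567, -0.2101, 0.1942]
ee_rot: [0.734, -0.679, 0.001, 0.0]
ft_force: [-2.2, 0.5, 10.2]
gripper_width: 0.008
grasp_force: 41.3
```

carry_out:
  fingers: 1.8
  rows:
    - [0,0,0,0,0,0]
    - [0,0,0,0,0,0]
    - [0,0,0,0,0,0]
    - [0,0,-2,0,0,0]
    - [0,0,-3,0,0,0]
    - [0,0,-3,0,0,0]
    - [0,0,0,0,0,0]
    - [0,0,0,0,0,0]

```text
clock: 6.9
tool_pos: [0.5566, -0.2093, 0.2718]
ee_rot: [0.734, -0.679, 0.0, -0.0]
ft_force: [0.0, -0.5, -0.7]
gripper_width: 0.018
grasp_force: 0.0
```

```bash
python3 - <<'E'
from h import *
C,a=snap("scene","s2");print(bot.get_obs()["clock"])
E
```

```text
6.95
```

carry_out:
  rows:
    - [0,0,0,0,0,0]
    - [0,0,0,0,0,0]
    - [0,0,0,0,0,0]
    - [0,0,0,0,0,0]
    - [0,0,0,0,0,0]
    - [0,0,0,0,0,0]
    - [0,0,0,0,0,0]
    - [0,0,0,0,0,0]
    - [0,0,0,0,0,0]
    - [0,0,0,0,0,0]
    - [0,0,0,0,0,0]
    - [0,0,0,0,0,0]

```text
clock: 8.15
tool_pos: [0.5564, -0.2094, 0.2714]
ee_rot: [0.734, -0.679, 0.0, 0.0]
ft_force: [-0.8, 0.4, 0.3]
gripper_width: 0.018
grasp_force: 0.0
```

```bash
python3 - <<'E'
from h import *
a=cv2.imread("pics/s2.png");C,b=snap("scene","s3");print(bot.get_obs()["clock"])
c=[cv2.resize(i[140:320,280:460],(400,400),interpolation=cv2.INTER_CUBIC) for i in(a,b)]
d=cv2.absdiff(a,b).max(2);print((d[140:320,280:460]>60).sum())
cv2.imwrite("pics/s23.png",np.hstack(c))
E
```

```text
8.2
0
```

View pics/s23.png

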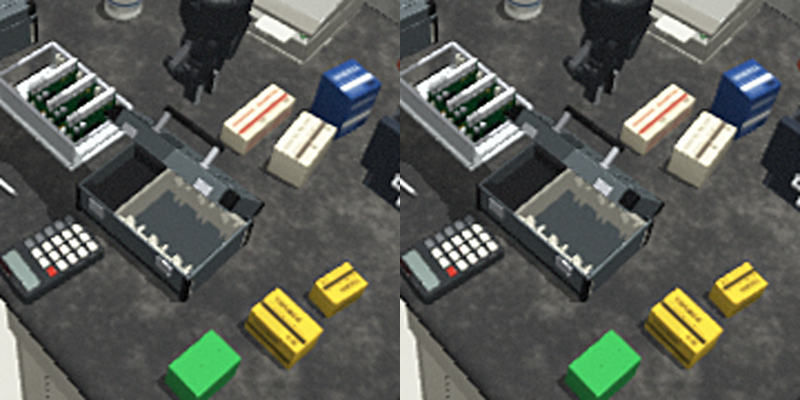

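The two frames, 1.25 s apart, are identical: the lid of the right case stands half open on its own, so it has passed. Inside, the dark foam nest is at left-panel px (125,175) and the slots with cream ribs are at (200,225). I'll re-grip the handle and swing the lid back.

carry_out:
  rows:
    - [0,0,3,0,0,0]
    - [0,0,3,0,0,0]
    - [0,0,1.7,0,0,0]
    - [0,0,0,0,0,0]
    - [0,0,0,0,0,0]

```text
clock: 8.7
tool_pos: [0.5565, -0.2096, 0.1953]
ee_rot: [0.734, -0.679, 0.0, 0.0]
ft_force: [0.1, -0.3, -0.3]
gripper_width: 0.0176
grasp_force: 0.0
```

carry_out:
  fingers: 0
  rows:
    - [0,0,0,0,0,0]
    - [0,0,0,0,0,0]
    - [0,0,0,0,0,0]
    - [0,0,0,0,0,0]
    - [0,-1.09,-0.19,0,0,0]
    - [0,-1.09,-0.1,0,0,0]
    - [0,-1.1,0,0,0,0]
    - [0,-1.09,0.09,0,0,0]
    - [0,-1.08,0.2,0,0,0]
    - [0,-1.07,0.28,0,0,0]
    - [0,-1.03,0.37,0,0,0]
    - [0,-1.0,0.46,0,0,0]
    - [0,-0.96,0.55,0,0,0]
    - [0,-0.9,0.63,0,0,0]
    - [0,0,0,0,0,0]

```text
clock: 10.2
tool_pos: [0.662, -0.2016, 0.17]
ee_rot: [0.734, -0.679, 0.001, -0.0]
ft_force: [3.8, -6.9, -1.0]
gripper_width: 0.0084
grasp_force: 41.4
```

carry_out:
  rows:
    - [0,-0.5,0.42,0,0,0]
    - [0,-0.5,0.44,0,0,0]
    - [0,0,0,0,0,0]
    - [0,0,0,0,0,0]

```text
clock: 10.6
tool_pos: [0.6697, -0.201, 0.1644]
ee_rot: [0.734, -0.679, 0.0, 0.001]
ft_force: [-4.4, -2.9, 12.1]
gripper_width: 0.0075
grasp_force: 86.3
```

carry_out:
  fingers: 1.4
  rows:
    - [0,0,0,0,0,0]
    - [0,0,0,0,0,0]
    - [0,0,0,0,0,0]
    - [0,0,-1,0,0,0]
    - [0,0,-1.5,0,0,0]
    - [0,0,-3,0,0,0]
    - [0,0,-5,0,0,0]
    - [0,0,0,0,0,0]

```text
clock: 11.4
tool_pos: [0.6727, -0.2008, 0.2778]
ee_rot: [0.735, -0.679, 0.007, -0.004]
ft_force: [-0.4, -0.0, 1.5]
gripper_width: 0.014
grasp_force: 0.0
```

carry_out:
  rows:
    - [0,4.4,-1.5,0,0,0]
    - [0,4.4,-1.5,0,0,0]
    - [0,4.4,-1.5,0,0,0]
    - [0,4.4,-1.5,0,0,0]
    - [0,4.4,-1.5,0,0,0]
    - [0,0,0,0,0,-8.58]
    - [0,0,0,0,0,-8.58]
    - [0,0,0,0,0,-8.58]
    - [0,0,0,0,0,-8.58]
    - [0,0,0,0,0,-8.58]
    - [0,0,0,0,0,-8.58]
    - [0,0,0,0,0,-8.58]
    - [0,0,0,0,0,-8.58]
    - [0,0,0,0,0,-8.58]
    - [0,0,0,0,0,-8.58]
    - [0,-4.9,0,0,0,0]
    - [0,-4.9,0,0,0,0]
    - [0,0,0,0,0,0]
    - [0,0,0,0,0,0]

```text
clock: 13.3
tool_pos: [0.4511, -0.1181, 0.3438]
ee_rot: [1.0, 0.005, 0.002, -0.0]
ft_force: [0.2, -0.4, 0.5]
gripper_width: 0.0141
grasp_force: 0.0
```

```bash
python3 - <<'E'
from h import *
go((.45,-.12,.35),0)
C,im=snap("wrist","w4")
cv2.imwrite("pics/c4.png",cv2.resize(im[0:210,180:560],None,fx=2.1,fy=2.1,interpolation=cv2.INTER_CUBIC))
E
```

```text
shift cm [-0.11  0.19 -0.62] turn [-0.06 -0.18  0.52] pos [ 0.4511 -0.1181  0.3438] clk 13.3 q [ 0.18 -0.29 -0.05 -0.   -1.8   1.4 ]
```

View pics/c4.png

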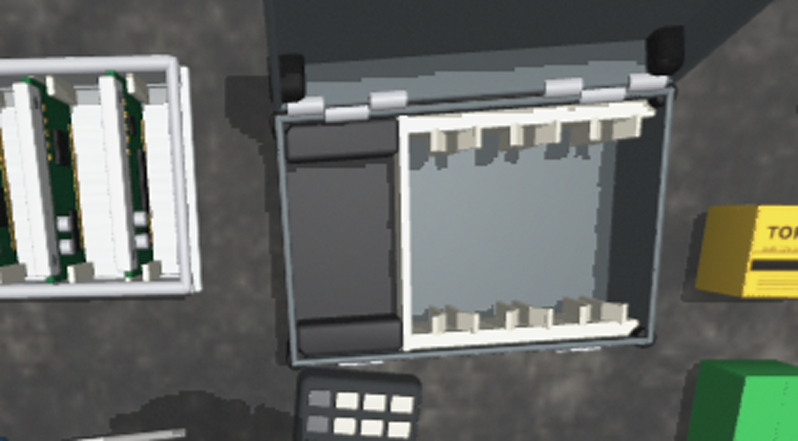

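```bash
python3 - <<'E'
from h import *
C=cam("wrist")
u=lambda p:np.array(p,float)/2.1+[180,0]
def case(P):
    d=np.array(P)[:,:2]-[.5183,-.2116];a=np.radians(4.4);return (d@np.array([[np.cos(a),-np.sin(a)],[np.sin(a),np.cos(a)]])*1000).round(1).tolist()
print("ribs",case(ray(C,u([(432,132),(474,130),(513,124),(557,123),(594,123),(640,118)]),.055)))
print("ribsF",case(ray(C,u([(434,312),(478,312),(500,306),(552,308),(578,302),(628,304)]),.052)))
print("rim corners",case(ray(C,u([(277,117),(672,92),(652,342),(293,365)]),.062)))
print("divider L,R edge mid",case(ray(C,u([(402,230),(411,230)]),.055)))
print("rails now",ray(C,u([(22,83),(49,277),(108,73),(131,276)]),.082)[:,:2].round(4).tolist())
# rails from first view
o={"tool_pos":np.array([0.4538315,0.04223468,0.41595571]),"ee_rot":[9.99999754e-01,-5.92675996e-04,-3.63494409e-04,9.78507546e-05]}
D=cam("wrist",o);im=cv2.imread("pics/w1.png")
print("rack rim",ray(D,[(252,44),(396,42),(392,136),(258,138)],.056)[:,:2].round(4).tolist())
print("rails1",ray(D,[(307.5,52.5),(310,130.5),(341,51.2),(342,129.5),(375.2,49),(373.2,127.5)],.082)[:,:2].round(4).tolist())
E
```

```text
ribs [[51.3, 16.6], [50.7, -5.3], [52.2, -25.7], [51.1, -48.6], [49.8, -67.9], [50.5, -91.7]]
ribsF [[-43.3, 16.0], [-45.1, -9.0], [-42.5, -21.4], [-45.7, -50.8], [-43.3, -65.4], [-46.4, -93.7]]
rim corners [[63.4, 97.2], [61.0, -103.8], [-67.1, -104.1], [-66.2, 97.9]]
divider L,R edge mid [[2.9, 33.5], [2.5, 28.6]]
rails now [[0.5859, 0.0125], [0.4944, 0.0081], [0.5905, -0.0292], [0.4953, -0.0345]]
rack rim [[0.5987, 0.128], [0.6008, -0.0555], [0.4831, -0.0579], [0.4806, 0.1268]]
rails1 [[0.5855, 0.0565], [0.4928, 0.0543], [0.5869, 0.0159], [0.494, 0.0128], [0.5893, -0.0255], [0.4965, -0.0274]]
```

```bash
python3 - <<'E'
from h import *
for i in range(4):
    o=bot.get_obs();print(o["tool_pos"].round(4),R.from_quat(o["ee_rot"]).as_rotvec(degrees=True).round(2));bot.get_image("wrist")
go((.5413,.0145,.20),2)
E
```

```text
[ 0.4509 -0.1191  0.3436] [-179.97   -0.65   -0.22]
[ 0.4507 -0.1197  0.3434] [-1.7998e+02 -5.2000e-01 -1.5000e-01]
[ 0.4506 -0.1202  0.3432] [-1.7999e+02 -4.2000e-01 -9.0000e-02]
[ 0.4505 -0.1204  0.343 ] [-1.7999e+02 -3.7000e-01 -5.0000e-02]
shift cm [  9.14 -13.46  14.3 ] turn [-0.   -0.01 -1.78] pos [ 0.4504 -0.1205  0.3429] clk 13.55 q [ 0.17 -0.29 -0.06 -0.   -1.8   1.4 ]
```

carry_out:
  fingers: 2.2
  rows:
    - [3,-4.5,2,0,0,-0.6]
    - [3,-4.5,2,0,0,-0.6]
    - [3.1,-4.4,2,0,0,-0.6]
    - [0,0,2.8,0,0,0]
    - [0,0,2.8,0,0,0]
    - [0,0,2.7,0,0,0]
    - [0,0,0,0,0,0]
    - [0,0,0,0,0,0]
    - [0,0,0,0,0,0]
    - [0,0,0,0,0,0]
    - [0,0,0,0,0,0]
    - [0,0,0,0,0,0]

```text
clock: 14.75
tool_pos: [0.5276, -0.0021, 0.2084]
ee_rot: [1.0, 0.018, 0.0, -0.0]
ft_force: [0.1, -0.5, -0.0]
gripper_width: 0.0217
grasp_force: 0.0
```

```bash
python3 - <<'E'
from h import *
C,im=snap("wrist","w5");go((.5413,.0145,.20),2)
cv2.imwrite("pics/c5.png",im)
E
```

```text
shift cm [ 1.44 -1.61  0.83] turn [-0.01 -0.04  0.11] pos [ 0.5275 -0.0021  0.2083] clk 14.8 q [ 0.38 -0.15 -0.19  0.   -1.54  1.23]
```

View pics/c5.png

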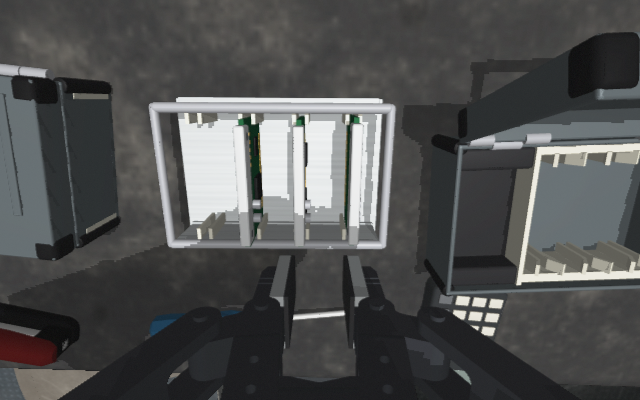

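```bash
python3 - <<'E'
from h import *
C=cam("wrist");im=cv2.imread("pics/w5.png")
cv2.imwrite("pics/c6.png",cv2.resize(im[95:255,145:405],None,fx=3,fy=3,interpolation=cv2.INTER_LINEAR))
E
```

```text
(no output)
```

View pics/c6.png

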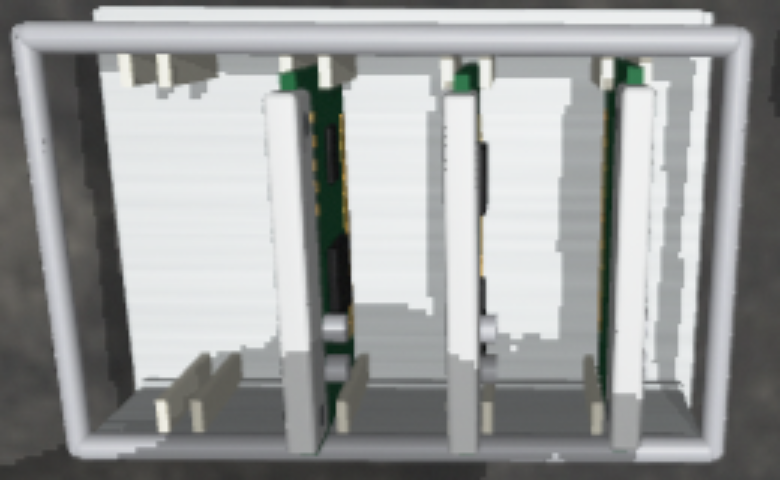

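```bash
python3 - <<'E'
from h import *
C=cam("wrist")
u=lambda p:(np.array(p)+.5)/3-.5+[145,95]
P=ray(C,u([(284,90),(302,450),(460,90),(463,450),(637,87),(626,447)]),.082)
for i in (0,2,4):
    d=P[i]-P[i+1];print(((P[i]+P[i+1])/2).round(4),np.degrees(np.arctan2(d[1],d[0])).round(2),np.linalg.norm(d).round(4))
Q=ray(C,u([(13,28),(750,30),(718,458),(75,458)]),.056);print(Q.round(4).tolist(),Q.mean(0))
# case from w5: rim corners z=.062
Q=ray(C,[(459,146),(447,292)],.062);print("case",Q.round(4))
E
```

```text
[0.5408 0.0555 0.082 ] 1.04 0.0909
[0.5424 0.0142 0.082 ] 1.56 0.0908
[ 0.5447 -0.0274  0.082 ] 2.26 0.0907
[[0.597, 0.1301, 0.056], [0.6034, -0.0561, 0.056], [0.4857, -0.0591, 0.056], [0.4788, 0.1256, 0.056]] [0.54126148 0.03512276 0.056     ]
case [[ 0.575  -0.1073  0.062 ]
 [ 0.4477 -0.1173  0.062 ]]
```

carry_out:
  rows:
    - [-0.5,3.4,-0.6,0,0,-0.3]
    - [-0.5,3.4,-0.6,0,0,-0.3]
    - [-0.5,3.4,-0.6,0,0,-0.3]
    - [-0.5,3.4,-0.6,0,0,-0.3]
    - [-0.5,3.4,-0.6,0,0,-0.3]
    - [-0.5,3.4,-0.6,0,0,-0.3]
    - [-0.5,3.4,-0.6,0,0,-0.3]
    - [0,0,0,0,0,0]
    - [0,0,0,0,0,0]
    - [0,0,0,0,0,0]
    - [0,0,0,0,0,0]
    - [0,0,0,0,0,0]
    - [0,0,0,0,0,0]

```text
clock: 16.1
tool_pos: [0.5051, -0.2411, 0.2499]
ee_rot: [0.999, 0.037, 0.0, 0.0]
ft_force: [0.8, 0.1, -0.9]
gripper_width: 0.0219
grasp_force: 0.0
```

```bash
python3 - <<'E'
from h import *
go((.50,-.24,.25),4.4);C,im=snap("wrist","w7")
i=im[50:330,110:510]
cv2.imwrite("pics/c7.png",cv2.resize(i,None,fx=2,fy=2,interpolation=cv2.INTER_LINEAR))
E
```

```text
shift cm [-0.5  -0.15 -0.01] turn [ 0.01 -0.   -0.13] pos [ 0.5051 -0.2411  0.2499] clk 16.1 q [-0.09 -0.07 -0.03  0.   -1.6   1.73]
```

View pics/c7.png

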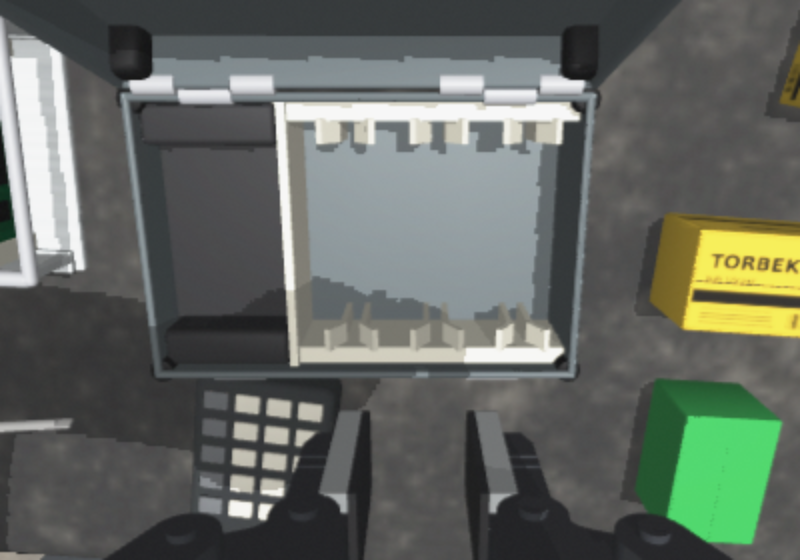

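```bash
python3 - <<'E'
from h import *
o=bot.get_obs();C=cam("wrist")
u=lambda p:(np.array(p)+.5)/2-.5+[110,50]
Q=ray(C,u([(122,97),(597,97),(578,375),(155,375)]),.062);c=Q.mean(0)[:2]
e=Q[0]-Q[1];y1=np.degrees(np.arctan2(-e[0],e[1]));e=Q[3]-Q[2];y2=np.degrees(np.arctan2(-e[0],e[1]));print("case",c.round(4),y1,y2,np.linalg.norm(Q[0]-Q[1]),np.linalg.norm(Q[0]-Q[3]))
a=np.radians(4.4);M=np.array([[np.cos(a),-np.sin(a)],[np.sin(a),np.cos(a)]])
f=lambda px,z:((ray(C,u(px),z)[:,:2]-c)@M*1000).round(1).tolist()
print("back mouths",f([(346,122),(440,122),(534,122)],.052))
print("front mouths",f([(352,348),(438,348),(524,346)],.052))
print("plate edges",f([(440,119),(440,348)],.055))
print("nest",f([(280,230),(288,230)],.055),f([(210,145),(230,318)],.055))
E
```

```text
case [ 0.5177 -0.2144] 4.264081894772567 4.2720292760944645 0.20269310928322415 0.1279682620750382
back mouths [[53.4, 7.0], [53.3, -34.9], [53.2, -76.7]]
front mouths [[-53.8, 7.7], [-53.9, -34.7], [-52.9, -77.0]]
plate edges [[54.7, -34.8], [-52.7, -35.6]]
nest [[5.5, 38.9], [5.5, 35.2]] [[43.8, 67.6], [-37.1, 65.6]]
```

carry_out:
  rows:
    - [0.8,-3,0,0,0,0]
    - [0.8,-3,0,0,0,0]
    - [0.8,-3,0,0,0,0]
    - [0.8,-3,0,0,0,0]
    - [0.8,-3,0,0,0,0]
    - [0.7,-3,0,0,0,0]
    - [0.7,-3,0,0,0,0]
    - [0,0,0,0,0,2.4]
    - [0,0,3.5,0,0,0]
    - [0,0,3.5,0,0,0]
    - [0,0,3.5,0,0,0]
    - [0,0,0,0,0,0]
    - [0,0,0,0,0,0]
    - [0,0,0,0,0,0]
    - [0,0,0,0,0,0]

```text
clock: 17.65
tool_pos: [0.5444, -0.0281, 0.1473]
ee_rot: [1.0, 0.016, 0.002, -0.0]
ft_force: [0.0, 0.2, 0.2]
gripper_width: 0.0218
grasp_force: 0.0
```

```bash
python3 - <<'E'
from h import *
go((.5434,-.0279,.085),1.9)
E
```

```text
shift cm [-0.13 -0.02  6.23] turn [-0.02 -0.21 -0.08] pos [ 0.5444 -0.0281  0.1473] clk 17.65 q [ 0.32 -0.09 -0.25  0.   -1.42  1.28]
```

carry_out:
  fingers: 1.7
  rows:
    - [-0.1,0,2.5,0,0,0]
    - [0,0,2.5,0,0,0]
    - [0,0,1.2,0,0,0]
    - [0,0,0,0,0,0]
    - [0,0,0,0,0,0]
    - [0,0,0,0,0,0]

```text
clock: 18.25
tool_pos: [0.5434, -0.0282, 0.0847]
ee_rot: [1.0, 0.016, 0.001, -0.0]
ft_force: [0.1, -0.7, -0.0]
gripper_width: 0.0171
grasp_force: 0.0
```

carry_out:
  fingers: 0
  force: 50
  rows:
    - [0,0,0,0,0,0]
    - [0,0,0,0,0,0]
    - [0,0,0,0,0,0]
    - [0,0,0,0,0,0]
    - [0,0,0,0,0,0]

```text
clock: 18.75
tool_pos: [0.5433, -0.0282, 0.0845]
ee_rot: [1.0, 0.016, 0.001, 0.0]
ft_force: [0.1, -0.3, 5.8]
gripper_width: 0.007
grasp_force: 51.6
```

carry_out:
  rows:
    - [0,0,-1,0,0,0]
    - [0,0,-2.5,0,0,0]
    - [0,0,-3.5,0,0,0]
    - [0,0,-3,0,0,0]
    - [-0.3,3.2,0,0,0,-0.3]
    - [-0.4,3.3,0,0,0,-0.3]
    - [-0.4,3.3,0,0,0,-0.3]
    - [-0.4,3.3,0,0,0,-0.3]
    - [-0.4,3.3,0,0,0,-0.3]
    - [-0.4,3.3,0,0,0,-0.3]
    - [-0.3,3.3,0,0,0,-0.3]
    - [-0.3,3.2,0,0,0,-0.3]
    - [0,0,0,0,0,0]
    - [0,0,0,0,0,0]
    - [0,0,0,0,0,0]
    - [0,0,0,0,0,0]
    - [0,0,0,0,0,0]

```text
clock: 20.45
tool_pos: [0.5267, -0.2906, 0.1831]
ee_rot: [0.999, 0.037, 0.0, 0.0]
ft_force: [-0.1, 0.4, -1.2]
gripper_width: 0.0074
grasp_force: 50.6
```

```bash
python3 - <<'E'
from h import *
go((.5235,-.2910,.0835),4.3)
E
```

```text
shift cm [-0.33  0.02  9.96] turn [ 0.   -0.02 -0.02] pos [ 0.5267 -0.2906  0.1831] clk 20.45 q [-0.17  0.05 -0.04 -0.   -1.48  1.82]
```

carry_out:
  rows:
    - [-0.4,0,1.5,0,0,0]
    - [0,0,2.5,0,0,0]
    - [0,0,1.5,0,0,0]
    - [0,0,1,0,0,0]
    - [0,0,1,0,0,0]
    - [0,0,1,0,0,0]
    - [0,0,0.8,0,0,0]
    - [0,0,0.5,0,0,0]
    - [0,0,0,0,0,0]
    - [0,0,0,0,0,0]

```text
clock: 21.45
tool_pos: [0.5228, -0.2918, 0.0853]
ee_rot: [0.999, 0.037, 0.0, 0.0]
ft_force: [0.1, 0.7, -1.1]
gripper_width: 0.0067
grasp_force: 50.6
```

carry_out:
  rows:
    - [0,0,0.2,0,0,0]
    - [0,0,0.1,0,0,0]
    - [0,0,0.1,0,0,0]
    - [0,0,0,0,0,0]

```text
clock: 21.85
tool_pos: [0.523, -0.2922, 0.0835]
ee_rot: [0.999, 0.037, 0.001, 0.001]
ft_force: [-4.7, 2.7, 8.7]
gripper_width: 0.007
grasp_force: 52.0
```

carry_out:
  fingers: 1.4
  rows:
    - [0,0,0,0,0,0]
    - [0,0,0,0,0,0]
    - [0,0,0,0,0,0]
    - [0,0,-1.5,0,0,0]
    - [0,0,-3,0,0,0]
    - [0,0,-5,0,0,0]
    - [0,0,0,0,0,0]
    - [0,0,0,0,0,0]

```text
clock: 22.65
tool_pos: [0.5235, -0.2919, 0.1789]
ee_rot: [0.999, 0.037, 0.002, 0.001]
ft_force: [0.6, -0.3, -1.3]
gripper_width: 0.0139
grasp_force: 0.0
```

```bash
python3 - <<'E'
from h import *
C,im=snap("wrist","w8");go((.542,.0141,.185),1.9)
u=lambda P:proj(C,P).round(1).tolist()
print(u([(.5235+.0459,-.2910+.0034,.081),(.5235-.0459,-.2910-.0034,.081)]))
cv2.imwrite("pics/c8.png",cv2.resize(im[40:280,160:500],None,fx=2.3,fy=2.3))
E
```

```text
shift cm [  4.16 -30.35  -0.81] turn [ 0.01 -0.09  2.31] pos [ 0.5228 -0.2916  0.1769] clk 22.7 q [-0.17  0.04 -0.06 -0.   -1.47  1.82]
[[318.2, 152.3], [318.3, 282.0]]
```

View pics/c8.png

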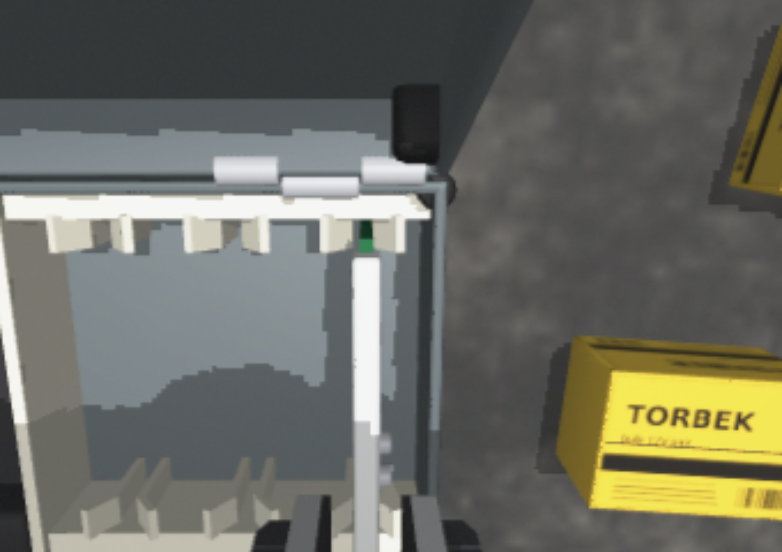

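The board stands upright in the end slot: its rail is at crop (367,260–550), and contact came at exactly the expected depth. Next is the middle board.

carry_out:
  fingers: 1.7
  rows:
    - [0.46,-3.37,0,0,0,0.25]
    - [0.46,-3.37,0,0,0,0.25]
    - [0.46,-3.37,0,0,0,0.25]
    - [0.46,-3.37,0,0,0,0.25]
    - [0.46,-3.37,0,0,0,0.25]
    - [0.46,-3.37,0,0,0,0.25]
    - [0.46,-3.37,0,0,0,0.25]
    - [0.46,-3.37,0,0,0,0.25]
    - [0.46,-3.37,0,0,0,0.25]
    - [0,0,2,0,0,0]
    - [0,0,2,0,0,0]
    - [0,0,0,0,0,0]
    - [0,0,0,0,0,0]
    - [0,0,0,0,0,0]
    - [0,0,0,0,0,0]

```text
clock: 24.2
tool_pos: [0.5473, 0.0133, 0.137]
ee_rot: [1.0, 0.017, 0.001, -0.0]
ft_force: [-1.5, -0.3, -0.1]
gripper_width: 0.0171
grasp_force: 0.0
```

```bash
python3 - <<'E'
from h import *
go((.542,.0141,.085),1.9)
E
```

```text
shift cm [-0.54 -0.1   5.2 ] turn [-0.01 -0.09  0.04] pos [0.5473 0.0133 0.137 ] clk 24.2 q [ 0.39 -0.08 -0.25  0.   -1.4   1.21]
```

carry_out:
  rows:
    - [-0.5,-0.1,2,0,0,0]
    - [0,0,2,0,0,0]
    - [0,0,1.2,0,0,0]
    - [0,0,0,0,0,0]
    - [0,0,0,0,0,0]
    - [0,0,0,0,0,0]

```text
clock: 24.8
tool_pos: [0.5426, 0.0144, 0.0852]
ee_rot: [1.0, 0.017, 0.001, -0.0]
ft_force: [-0.4, -0.2, -0.1]
gripper_width: 0.0172
grasp_force: 0.0
```

carry_out:
  fingers: 0
  rows:
    - [0,0,0,0,0,0]
    - [0,0,0,0,0,0]
    - [0,0,0,0,0,0]
    - [0,0,0,0,0,0]
    - [0,0,-1,0,0,0]
    - [0,0,-2.5,0,0,0]
    - [0,0,-3.5,0,0,0]
    - [0,0,-3,0,0,0]
    - [-0.4,3.3,0,0,0,-0.3]
    - [-0.4,3.3,0,0,0,-0.3]
    - [-0.4,3.3,0,0,0,-0.3]
    - [-0.4,3.3,0,0,0,-0.3]
    - [-0.4,3.3,0,0,0,-0.3]
    - [-0.4,3.3,0,0,0,-0.3]
    - [-0.4,3.3,0,0,0,-0.3]
    - [-0.3,3.1,0,0,0,-0.3]
    - [0,0,0,0,0,0]
    - [0,0,0,0,0,0]
    - [0,0,0,0,0,0]
    - [0,0,0,0,0,0]

```text
clock: 26.8
tool_pos: [0.5247, -0.2481, 0.1839]
ee_rot: [0.999, 0.039, -0.0, -0.0]
ft_force: [-0.2, -0.5, -1.5]
gripper_width: 0.0069
grasp_force: 50.6
```

```bash
python3 - <<'E'
from h import *
print(bot.get_obs()["gripper_width"])
go((.5203,-.2491,.0835),4.3)
E
```

```text
0.006901283684533724
shift cm [-0.45  0.07 10.04] turn [-0.01  0.    0.13] pos [ 0.5247 -0.2481  0.1839] clk 26.8 q [-0.1  -0.01 -0.1  -0.   -1.48  1.74]
```

carry_out:
  rows:
    - [-0.45,0.1,1.5,0,0,0.1]
    - [0,0,2.5,0,0,0]
    - [0,0,1.5,0,0,0]
    - [0,0,1,0,0,0]
    - [0,0,1,0,0,0]
    - [0,0,1,0,0,0]
    - [0,0,0.8,0,0,0]
    - [0,0,0.5,0,0,0]
    - [0,0,0.2,0,0,0]
    - [0,0,0.15,0,0,0]
    - [0,0,0,0,0,0]
    - [0,0,0,0,0,0]

```text
clock: 28.0
tool_pos: [0.5202, -0.2506, 0.0842]
ee_rot: [0.999, 0.037, 0.0, 0.001]
ft_force: [-5.6, 2.5, 6.2]
gripper_width: 0.0068
grasp_force: 51.7
```

carry_out:
  fingers: 1.6
  rows:
    - [0,0,0,0,0,0]
    - [0,0,0,0,0,0]
    - [0,0,0,0,0,0]
    - [0,0,-1.5,0,0,0]
    - [0,0,-3,0,0,0]
    - [0,0,-5,0,0,0]
    - [0,0,0,0,0,0]
    - [0,0,0,0,0,0]

```text
clock: 28.8
tool_pos: [0.5211, -0.2505, 0.1802]
ee_rot: [0.999, 0.037, 0.002, 0.001]
ft_force: [-0.1, -0.4, -1.2]
gripper_width: 0.0162
grasp_force: 0.0
```

```bash
python3 - <<'E'
from h import *
go((.5406,.0558,.145),1.9)
E
```

```text
shift cm [  4.2 -30.4   3.5] turn [ 0.07 -0.26  2.36] pos [ 0.5211 -0.2505  0.1802] clk 28.8 q [-0.1  -0.02 -0.11  0.   -1.47  1.75]
```

carry_out:
  fingers: 1.7
  rows:
    - [0.43,-3.37,0,0,0,0.25]
    - [0.43,-3.37,0,0,0,0.25]
    - [0.43,-3.37,0,0,0,0.25]
    - [0.43,-3.37,0,0,0,0.25]
    - [0.43,-3.37,0,0,0,0.25]
    - [0.43,-3.37,0,0,0,0.25]
    - [0.43,-3.37,0,0,0,0.25]
    - [0.43,-3.37,0,0,0,0.25]
    - [0.43,-3.4,0,0,0,0.3]
    - [0,0,2,0,0,0]
    - [0,0,2,0,0,0]
    - [0,0,0,0,0,0]
    - [0,0,0,0,0,0]
    - [0,0,0,0,0,0]
    - [0,0,0,0,0,0]

```text
clock: 30.3
tool_pos: [0.5421, 0.0549, 0.1385]
ee_rot: [1.0, 0.017, 0.001, -0.0]
ft_force: [-0.9, -0.5, 0.6]
gripper_width: 0.0172
grasp_force: 0.0
```

```bash
python3 - <<'E'
from h import *
go((.5407,.0558,.085),1.9)
E
```

```text
shift cm [-0.14 -0.09  5.35] turn [-0.02 -0.1   0.04] pos [0.5421 0.0549 0.1385] clk 30.3 q [ 0.47 -0.09 -0.26  0.   -1.4   1.13]
```

carry_out:
  rows:
    - [-0.15,-0.1,2,0,0,0]
    - [0,0,2,0,0,0]
    - [0,0,1.35,0,0,0]
    - [0,0,0,0,0,0]
    - [0,0,0,0,0,0]
    - [0,0,0,0,0,0]

```text
clock: 30.9
tool_pos: [0.5408, 0.0561, 0.0852]
ee_rot: [1.0, 0.017, 0.001, -0.0]
ft_force: [0.2, 0.4, -0.0]
gripper_width: 0.0173
grasp_force: 0.0
```

carry_out:
  fingers: 0
  rows:
    - [0,0,0,0,0,0]
    - [0,0,0,0,0,0]
    - [0,0,0,0,0,0]
    - [0,0,0,0,0,0]
    - [0,0,-1,0,0,0]
    - [0,0,-2.5,0,0,0]
    - [0,0,-3.5,0,0,0]
    - [0,0,-3,0,0,0]
    - [-0.4,3.3,0,0,0,-0.3]
    - [-0.4,3.3,0,0,0,-0.3]
    - [-0.4,3.3,0,0,0,-0.3]
    - [-0.4,3.3,0,0,0,-0.3]
    - [-0.4,3.3,0,0,0,-0.3]
    - [-0.4,3.3,0,0,0,-0.3]
    - [-0.4,3.3,0,0,0,-0.3]
    - [-0.4,3.1,0,0,0,-0.3]
    - [0,0,0,0,0,0]
    - [0,0,0,0,0,0]
    - [0,0,0,0,0,0]
    - [0,0,0,0,0,0]

```text
clock: 32.9
tool_pos: [0.5219, -0.2065, 0.1839]
ee_rot: [0.999, 0.039, -0.0, -0.0]
ft_force: [-0.6, 0.6, -0.9]
gripper_width: 0.0068
grasp_force: 50.7
```

```bash
python3 - <<'E'
from h import *
print(bot.get_obs()["gripper_width"])
go((.5172,-.2076,.0835),4.3)
E
```

```text
0.00679239635339262
shift cm [-0.48  0.08 10.04] turn [-0.01  0.    0.13] pos [ 0.5219 -0.2065  0.1839] clk 32.9 q [-0.02 -0.06 -0.15 -0.   -1.48  1.67]
```

carry_out:
  rows:
    - [-0.45,0.1,1.5,0,0,0.1]
    - [0,0,2.5,0,0,0]
    - [0,0,1.5,0,0,0]
    - [0,0,1,0,0,0]
    - [0,0,1,0,0,0]
    - [0,0,1,0,0,0]
    - [0,0,0.8,0,0,0]
    - [0,0,0.5,0,0,0]
    - [0,0,0.2,0,0,0]
    - [0,0,0.15,0,0,0]
    - [0,0,0,0,0,0]
    - [0,0,0,0,0,0]

```text
clock: 34.1
tool_pos: [0.5173, -0.2089, 0.0843]
ee_rot: [0.999, 0.037, 0.0, 0.0]
ft_force: [-6.2, 2.7, 7.0]
gripper_width: 0.007
grasp_force: 52.0
```

carry_out:
  fingers: 1.6
  rows:
    - [0,0,0,0,0,0]
    - [0,0,0,0,0,0]
    - [0,0,0,0,0,0]
    - [0,0,-1.5,0,0,0]
    - [0,0,-3,0,0,0]
    - [0,0,-5,0,0,0]
    - [-0.8,3,-2,0,0,0]
    - [-0.8,3,-2,0,0,0]
    - [-0.8,3,-2,0,0,0]
    - [-0.8,3,-2,0,0,0]
    - [0,0,0,0,0,0]
    - [0,0,0,0,0,0]
    - [0,0,0,0,0,0]
    - [0,0,0,0,0,0]
    - [0,0,0,0,0,0]

```text
clock: 35.6
tool_pos: [0.4945, -0.33, 0.257]
ee_rot: [0.999, 0.038, -0.0, -0.0]
ft_force: [-0.3, 0.6, 0.7]
gripper_width: 0.0162
grasp_force: 0.0
```

```bash
python3 - <<'E'
from h import *
go((.5,-.3,.25),4.3);C,im=snap("wrist","w9")
cv2.imwrite("pics/c9.png",im)
E
```

```text
shift cm [ 0.77 -2.95  0.7 ] turn [-0.01  0.04  0.03] pos [ 0.4945 -0.33    0.257 ] clk 35.6 q [-0.25  0.03  0.07  0.   -1.62  1.9 ]
```

View pics/c9.png

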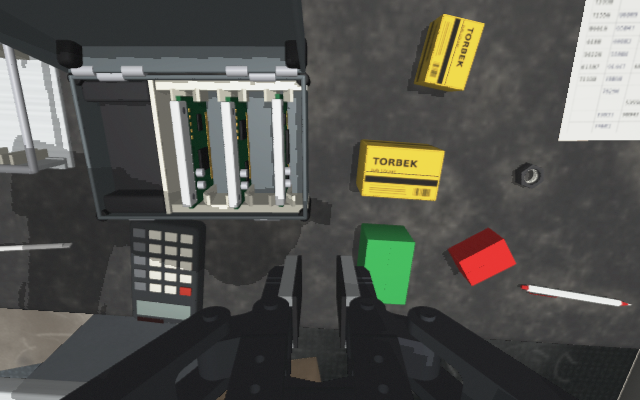

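All three boards stand in their slots, with rails at px x≈182, 230 and 280. Yellow objects in this view are the carton at (402,171), upright with a large top, and the small look-alike at (450,52). I'll measure the carton's top face.

```bash
python3 - <<'E'
from h import *
C=cam("wrist");im=cv2.imread("pics/w9.png");h=cv2.cvtColor(im,cv2.COLOR_BGR2HSV)
for nm,vmin in(("all",60),("top",200)):
    m=cv2.inRange(h,(18,100,vmin),(35,255,255))
    m[:130]=0;m[215:]=0;m[:,:340]=0;m[:,460:]=0
    m=cv2.morphologyEx(m,cv2.MORPH_CLOSE,np.ones((9,9)))
    c=max(cv2.findContours(m,0,1)[0],key=cv2.contourArea);hu=cv2.convexHull(c)
    W=ray(C,hu[:,0],.05)[:,:2].astype(np.float32);r=cv2.minAreaRect(W);b=cv2.boxPoints(r)
    print(nm,cv2.approxPolyDP(hu,4,True)[:,0].tolist(),r)
a=np.radians(4.3);M=np.array([[np.cos(a),-np.sin(a)],[np.sin(a),np.cos(a)]])
f=lambda px,z:((ray(C,px,z)[:,:2]-[.5177,-.2144])@M*1000).round(1).tolist()
print("nest bed edges",f([(110,101),(120,190)],.04),"foam top edges",f([(86,101),(103,190)],.055))
# nest from w7 pose is stored earlier; target world of nest
print("nest world y67.5",[.5177-np.sin(a)*.0675,-.2144+np.cos(a)*.0675])
E
```

```text
all [[360, 141], [420, 143], [443, 150], [435, 200], [361, 195], [356, 183]] ((0.5122686624526978, -0.4055933952331543), (0.05525637045502663, 0.08167333155870438), 0.24839216470718384)
top [[367, 146], [443, 151], [435, 199], [363, 195]] ((0.5099496841430664, -0.40873318910598755), (0.04911147430539131, 0.07368552684783936), 0.25102758407592773)
nest bed edges [[44.3, 82.9], [-41.9, 88.7]] foam top edges [[44.3, 95.6], [-37.9, 96.1]]
nest world y67.5 [np.float64(0.5126389359392229), np.float64(-0.1470900034870547)]
```

```bash
python3 - <<'E'
from h import *
C=cam("wrist");im=cv2.imread("pics/w9.png");h=cv2.cvtColor(im,cv2.COLOR_BGR2HSV)
m=cv2.inRange(h,(45,100,30),(80,255,255));m[:,:340]=0;m[:,440:]=0
c=max(cv2.findContours(m,0,1)[0],key=cv2.contourArea);print(cv2.approxPolyDP(c,4,True)[:,0].tolist())
y=c[:,0,1].min();print(y,ray(C,[(370,y),(400,y)],0).round(4),ray(C,[(370,y),(400,y)],.04).round(4))
E
```

```text
[[363, 223], [357, 265], [369, 271], [379, 300], [404, 304], [414, 242], [403, 226]]
223 [[ 0.4389 -0.3936  0.    ]
 [ 0.4415 -0.4286  0.    ]] [[ 0.4531 -0.3861  0.04  ]
 [ 0.4554 -0.4173  0.04  ]]
```

carry_out:
  fingers: 6.2
  rows:
    - [0.5,4,0,0,0,0]
    - [0.5,4,0,0,0,0]
    - [0,0,0,0,0,8.57]
    - [0,0,0,0,0,8.57]
    - [0,0,0,0,0,8.57]
    - [0,0,0,0,0,8.57]
    - [0,0,0,0,0,8.57]
    - [0,0,0,0,0,8.57]
    - [0,0,0,0,0,8.57]
    - [0,0,0,0,0,8.57]
    - [0,0,0,0,0,8.57]
    - [0,0,0,0,0,8.57]
    - [0,0,0,0,0,8.57]
    - [0,0,3,0,0,0]
    - [0,0,3,0,0,0]
    - [0,0,3,0,0,0]
    - [0,0,0,0,0,0]
    - [0,0,0,0,0,0]
    - [0,0,0,0,0,0]
    - [0,0,0,0,0,0]

```text
clock: 37.65
tool_pos: [0.5111, -0.4101, 0.1698]
ee_rot: [0.707, -0.707, 0.002, -0.0]
ft_force: [-0.3, -0.4, -0.8]
gripper_width: 0.0623
grasp_force: 0.0
```

```bash
python3 - <<'E'
from h import *
go((.510,-.4087,.058),-90);C,im=snap("wrist","w10");h=cv2.cvtColor(im,cv2.COLOR_BGR2HSV)
for v in(60,190):
    m=cv2.inRange(h,(18,100,v),(35,255,255));m=cv2.morphologyEx(m,cv2.MORPH_CLOSE,np.ones((9,9)))
    c=max(cv2.findContours(m,0,1)[0],key=cv2.contourArea);hu=cv2.convexHull(c)
    print(cv2.minAreaRect(ray(C,hu[:,0],.05)[:,:2].astype(np.float32)),cv2.boundingRect(c))
E
```

```text
shift cm [-0.17  0.14 11.18] turn [-0.17 -0.11  0.  ] pos [ 0.5111 -0.4101  0.1698] clk 37.65 q [-0.37  0.19  0.09  0.   -1.47  0.37]
((0.5098157525062561, -0.4123447835445404), (0.05050519108772278, 0.08082464337348938), 0.022354984655976295) (286, 151, 72, 107)
((0.5099613666534424, -0.4095735549926758), (0.049819465726614, 0.07524977624416351), 0.06046266853809357) (286, 159, 71, 99)
```

View pics/w10.png

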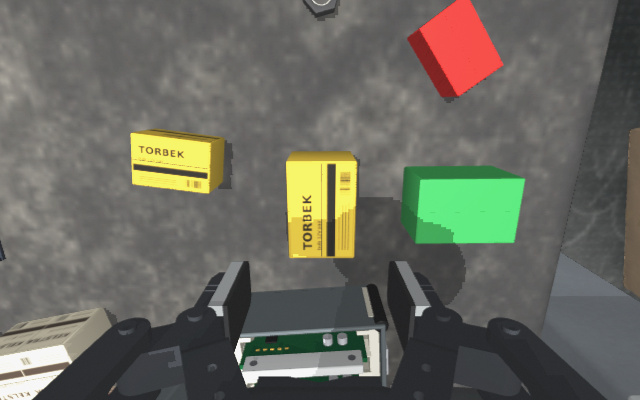

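The carton is at px (322,205), standing between the fingers with clear gaps on both sides. The smaller look-alike is at (177,160). Descending to grip.

carry_out:
  force: 25
  rows:
    - [0,0.1,3,0,0,0]
    - [0,0,3,0,0,0]
    - [0,0,3,0,0,0]
    - [0,0,2.2,0,0,0]
    - [0,0,0,0,0,0]
    - [0,0,0,0,0,0]
    - [0,0,0,0,0,0]

```text
clock: 38.4
tool_pos: [0.5104, -0.4105, 0.058]
ee_rot: [0.707, -0.707, 0.002, -0.0]
ft_force: [1.1, -0.8, 0.3]
gripper_width: 0.0619
grasp_force: 0.0
```

carry_out:
  fingers: 4.0
  rows:
    - [0,0,0,0,0,0]
    - [0,0,0,0,0,0]
    - [0,0,0,0,0,0]
    - [0,0,0,0,0,0]
    - [0,0,0,0,0,0]

```text
clock: 38.9
tool_pos: [0.5103, -0.4103, 0.0577]
ee_rot: [0.707, -0.707, 0.002, -0.0]
ft_force: [0.4, 1.0, 7.2]
gripper_width: 0.0491
grasp_force: 28.2
```

carry_out:
  rows:
    - [0,0,-2,0,0,0]
    - [0,0,-4,0,0,0]
    - [0,0,-5,0,0,0]
    - [0,0,-5,0,0,0]
    - [-3.3,0,0,0,0,0]
    - [-3.3,0,0,0,0,0]
    - [-3.3,0,0,0,0,0]
    - [-3.3,0,0,0,0,0]
    - [-3.3,0,0,0,0,0]
    - [-3.3,0,0,0,0,0]
    - [-3.3,0,0,0,0,0]
    - [-3.3,-0.2,0,0,0,0]
    - [0,0,0,0,0,0]
    - [0,0,0,0,0,0]

```text
clock: 40.3
tool_pos: [0.5113, -0.145, 0.2154]
ee_rot: [0.708, -0.707, 0.0, -0.0]
ft_force: [0.1, -0.2, -0.8]
gripper_width: 0.0496
grasp_force: 27.3
```

carry_out:
  rows:
    - [0,0,0,0,0,-8.5]
    - [0,0,0,0,0,-8.5]
    - [0,0,0,0,0,-8.5]
    - [0,0,0,0,0,-8.5]
    - [0,0,0,0,0,-8.5]
    - [0,0,0,0,0,-8.5]
    - [0,0,0,0,0,-8.5]
    - [0,0,0,0,0,-8.5]
    - [0,0,0,0,0,-8.5]
    - [0,0,0,0,0,-8.5]
    - [0,0,0,0,0,-8.5]
    - [0,0,0,0,0,-0.8]
    - [0,0,0,0,0,0]
    - [0,0,0,0,0,0]
    - [0,0,0,0,0,0]
    - [0,0,0,0,0,0]

```text
clock: 41.9
tool_pos: [0.5114, -0.1458, 0.2153]
ee_rot: [0.999, 0.037, -0.0, 0.0]
ft_force: [-0.3, -0.5, -1.3]
gripper_width: 0.0495
grasp_force: 27.3
```

```bash
python3 - <<'E'
from h import *
go((.5126,-.1461,.089),4.3);print(bot.get_obs()["gripper_width"],bot.get_obs()["grasp_force"])
E
```

```text
shift cm [ 0.12  0.04 12.63] turn [ 0.01  0.   -0.07] pos [ 0.5114 -0.1458  0.2153] clk 41.9 q [ 0.1  -0.14 -0.17  0.   -1.55  1.54]
0.04950970763628866 27.317573726177216
```

carry_out:
  rows:
    - [0.15,0,3,0,0,0]
    - [0,0,3,0,0,0]
    - [0,0,2,0,0,0]
    - [0,0,1.5,0,0,0]
    - [0,0,1,0,0,0]
    - [0,0,0.8,0,0,0]
    - [0,0,0.5,0,0,0]
    - [0,0,0.4,0,0,0]
    - [0,0,0.3,0,0,0]
    - [0,0,0,0,0,0]
    - [0,0,0,0,0,0]

```text
clock: 43.0
tool_pos: [0.5131, -0.1457, 0.0907]
ee_rot: [0.999, 0.038, 0.0, 0.0]
ft_force: [0.1, 0.1, -0.0]
gripper_width: 0.0489
grasp_force: 27.3
```

carry_out:
  rows:
    - [0,0,0.1,0,0,0]
    - [0,0,0.1,0,0,0]
    - [0,0,0,0,0,0]
    - [0,0,0,0,0,0]

```text
clock: 43.4
tool_pos: [0.5131, -0.1457, 0.0888]
ee_rot: [0.999, 0.038, 0.0, 0.0]
ft_force: [-0.4, -0.1, 1.5]
gripper_width: 0.0496
grasp_force: 27.6
```

carry_out:
  fingers: 5.8
  rows:
    - [0,0,0,0,0,0]
    - [0,0,0,0,0,0]
    - [0,0,0,0,0,0]
    - [0,0,-1,0,0,0]
    - [0,0,-3,0,0,0]
    - [0,0,-5,0,0,0]
    - [-2,0,-5,0,0,0]
    - [-3,0,-1,0,0,0]
    - [0,0,0,0,0,0]
    - [0,0,0,0,0,0]
    - [0,0,0,0,0,0]
    - [0,0,0,0,0,0]

```text
clock: 44.6
tool_pos: [0.4645, -0.1492, 0.2336]
ee_rot: [0.999, 0.037, -0.001, 0.0]
ft_force: [0.3, -0.7, 0.9]
gripper_width: 0.0583
grasp_force: 0.0
```

```bash
python3 - <<'E'
from h import *
C,im=snap("wrist","w11");go((.44,-.2,.23),-85.7);
cv2.imwrite("pics/c11.png",cv2.resize(im[20:280,200:560],None,fx=2.1,fy=2.1))
E
```

```text
shift cm [-2.83  4.88  0.38] turn [ 0.1   0.09 90.  ] pos [ 0.4645 -0.1492  0.2337] clk 44.65 q [ 0.1  -0.26 -0.23  0.   -1.6   1.54]
```

View pics/c11.png

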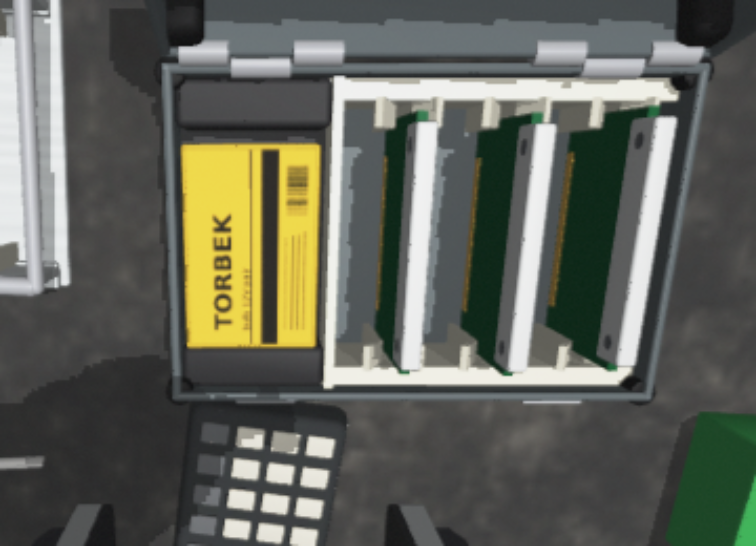

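The carton lies flat in the nest at crop (250,245), between the foam blocks. All three boards are upright and seated. Back to the lid handle to shut it.

carry_out:
  fingers: 1.7
  force: 40
  rows:
    - [0,0,-4.65,0,0,0]
    - [4,1.35,0,0,0,0]
    - [4,1.35,0,0,0,0]
    - [4,1.35,0,0,0,0]
    - [4,1.35,0,0,0,0]
    - [4,1.35,0,0,0,0]
    - [0,0,0,0,0,8.5]
    - [0,0,0,0,0,8.5]
    - [0,0,0,0,0,8.5]
    - [0,0,0,0,0,8.5]
    - [0,0,0,0,0,8.5]
    - [0,0,0,0,0,8.5]
    - [0,0,0,0,0,8.5]
    - [0,0,0,0,0,8.5]
    - [0,0,0,0,0,8.5]
    - [0,0,0,0,0,8.5]
    - [0,0,0,0,0,5]
    - [0,0,0,0,0,0]
    - [0,0,0,0,0,0]
    - [0,0,0,0,0,0]

```text
clock: 46.65
tool_pos: [0.669, -0.2016, 0.2807]
ee_rot: [0.734, -0.679, -0.0, 0.0]
ft_force: [-0.5, 0.5, 0.2]
gripper_width: 0.0174
grasp_force: 0.0
```

```bash
python3 - <<'E'
from h import *
go((.6705,-.201,.164),-85.7);C,im=snap("wrist","w12");D,im2=snap("scene","s12")
print(proj(C,[(.669,-.201,.157)]),proj(D,[(.669,-.201,.157)]))
a=cv2.resize(im[100:400,120:520],(400,300));b=cv2.resize(im2[110:260,290:490],(400,300))
cv2.imwrite("pics/c12.png",np.hstack([a,b]))
E
```

```text
shift cm [-0.05 -0.16 11.67] turn [ 0.05 -0.    0.1 ] pos [ 0.669  -0.2016  0.2807] clk 46.65 q [-0.01  0.31  0.44  0.   -1.7   0.08]
[[318.82591281 208.35597584]] [[389.9299096  183.19338002]]
```

View pics/c12.png

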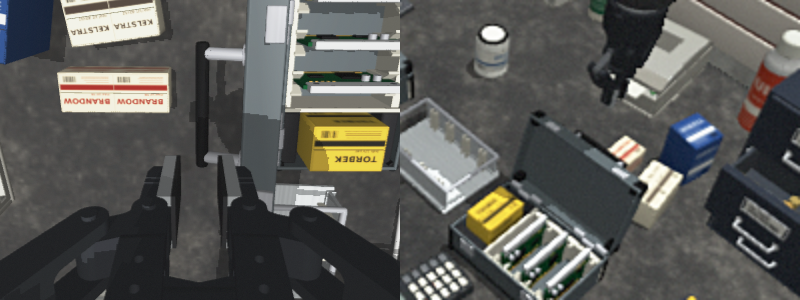

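The handle bar is at left-panel px (202,104), i.e. full image (322,204), about 2.5 mm nearer the robot than I predicted. The scene panel shows the lid fully back. I'll correct for this, descend and grip.

carry_out:
  rows:
    - [0,0.2,3,0,0,0]
    - [0,0,3,0,0,0]
    - [0,0,2.5,0,0,0]
    - [0,0,1.7,0,0,0]
    - [0,0,1,0,0,0]
    - [0,0,0.5,0,0,0]
    - [0,0,0,0,0,0]
    - [0,0,0,0,0,0]

```text
clock: 47.55
tool_pos: [0.6693, -0.2014, 0.1682]
ee_rot: [0.734, -0.679, 0.003, -0.002]
ft_force: [4.5, 1.3, 7.9]
gripper_width: 0.0169
grasp_force: 4.1
```

carry_out:
  fingers: 0
  rows:
    - [0,0,0,0,0,0]
    - [0,0,0,0,0,0]
    - [0,0,0,0,0,0]
    - [0,0,0,0,0,0]

```text
clock: 47.95
tool_pos: [0.6691, -0.2015, 0.1676]
ee_rot: [0.734, -0.68, 0.003, -0.002]
ft_force: [4.8, 0.7, 5.7]
gripper_width: 0.0083
grasp_force: 39.0
```

carry_out:
  rows:
    - [0,0.3,-0.6,0,0,0]
    - [0,0.6,-0.5,0,0,0]
    - [0,0.8,-0.5,0,0,0]
    - [0,0.9,-0.5,0,0,0]
    - [0,0.99,-0.46,0,0,0]
    - [0,1.04,-0.37,0,0,0]
    - [0,1.06,-0.29,0,0,0]
    - [0,1.09,-0.19,0,0,0]
    - [0,1.09,-0.09,0,0,0]
    - [0,1.1,0,0,0,0]
    - [0,1.1,0.1,0,0,0]
    - [0,1.08,0.19,0,0,0]
    - [0,0,0,0,0,0]
    - [0,0,0,0,0,0]

```text
clock: 49.35
tool_pos: [0.5563, -0.21, 0.1995]
ee_rot: [0.733, -0.68, 0.002, -0.001]
ft_force: [-2.5, 4.7, 8.8]
gripper_width: 0.0086
grasp_force: 42.5
```

```bash
python3 - <<'E'
from h import *
go((.5567,-.2101,.1945),-85.6)
E
```

```text
shift cm [ 0.01 -0.04  0.5 ] turn [-0.23 -0.06 -0.06] pos [ 0.5563 -0.21    0.1995] clk 49.35 q [-0.02  0.02 -0.04  0.   -1.51  0.1 ]
```

carry_out:
  rows:
    - [0,1.06,0.29,0,0,0]
    - [0,1.04,0.38,0,0,0]
    - [0,0.99,0.48,0,0,0]
    - [0,0.95,0.54,0,0,0]
    - [0,0.9,0.64,0,0,0]
    - [0,0.85,0.7,0,0,0]
    - [0,0.76,0.79,0,0,0]
    - [0,0.72,0.83,0,0,0]
    - [0,0.63,0.91,0,0,0]
    - [0,0.55,0.95,0,0,0]
    - [0,0,0,0,0,0]
    - [0,0,0,0,0,0]
    - [0,0,0,0,0,0]

```text
clock: 50.65
tool_pos: [0.4718, -0.2166, 0.1311]
ee_rot: [0.733, -0.68, 0.001, -0.0]
ft_force: [4.7, 0.6, 2.7]
gripper_width: 0.0087
grasp_force: 45.1
```

carry_out:
  rows:
    - [0,0,0.2,0,0,0]
    - [0,0,0.2,0,0,0]
    - [0,0,0,0,0,0]
    - [0,0,0,0,0,0]

```text
clock: 51.05
tool_pos: [0.4719, -0.2167, 0.1309]
ee_rot: [0.733, -0.68, 0.001, -0.0]
ft_force: [-4.3, 8.0, 20.5]
gripper_width: 0.0081
grasp_force: 46.9
```

carry_out:
  fingers: 3
  rows:
    - [0,0,-0.4,0,0,0]
    - [0,0,0,0,0,0]
    - [0,0,0,0,0,0]
    - [0,0,0,0,0,0]
    - [0,0,-2,0,0,0]
    - [0,0,-4,0,0,0]
    - [0,0,-5,0,0,0]
    - [0,5,-5,0,0,0]
    - [0,3,-4,0,0,0]
    - [0,0,0,0,0,0]
    - [0,0,0,0,0,0]
    - [0,0,0,0,0,0]

```text
clock: 52.25
tool_pos: [0.4063, -0.2211, 0.315]
ee_rot: [0.733, -0.68, -0.001, 0.001]
ft_force: [0.3, -0.4, -0.5]
gripper_width: 0.0301
grasp_force: 0.0
```

```bash
python3 - <<'E'
from h import *
D,im2=snap("top","t13");im=cv2.imread("pics/top0.png");C,w=snap("scene","s13");w0=cv2.imread("pics/scene0.png")
for a,b,(x0,y0,x1,y1) in((im,im2,(175,130,410,290)),(w0,w,(150,100,400,280))):
    d=cv2.absdiff(a,b).max(2)>50;m=np.zeros(d.shape,np.uint8);m[y0:y1,x0:x1]=d[y0:y1,x0:x1]
    print([(cv2.boundingRect(c)) for c in cv2.findContours(m,0,2)[0] if cv2.contourArea(c)>12])
cv2.imwrite("pics/c13.png",cv2.resize(w[90:300,140:440],None,fx=2.5,fy=2.5,interpolation=cv2.INTER_CUBIC))
E
```

```text
[(315, 266, 21, 14), (181, 262, 17, 22), (324, 260, 16, 10), (324, 253, 20, 13), (335, 247, 10, 8), (356, 194, 18, 23), (311, 181, 13, 27), (299, 177, 14, 27), (287, 173, 14, 27), (210, 158, 15, 8), (366, 150, 29, 39), (385, 140, 14, 12), (354, 130, 40, 22), (175, 130, 90, 125)]
[(152, 273, 19, 7), (150, 260, 19, 15), (281, 253, 17, 18), (294, 249, 17, 15), (305, 248, 10, 11), (311, 245, 8, 8), (169, 230, 43, 33), (150, 207, 16, 30), (292, 153, 60, 55), (150, 121, 8, 15), (182, 101, 21, 14), (357, 100, 9, 5), (312, 100, 52, 59)]
```

View pics/c13.png

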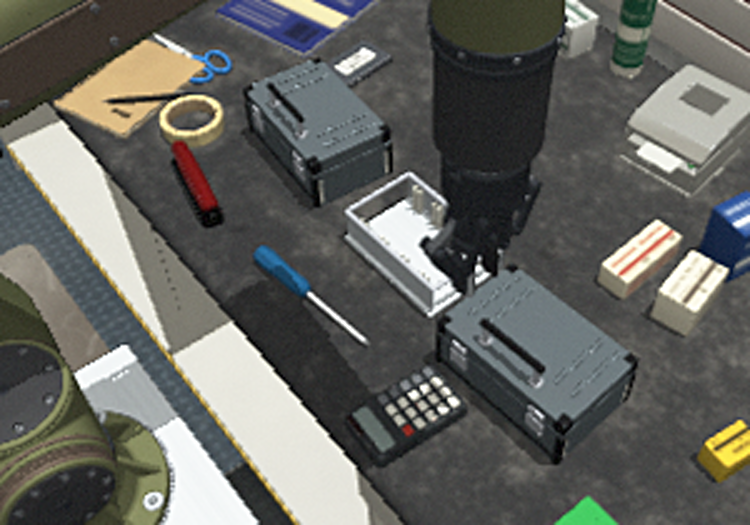

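Both cases are shut, the rack is empty, and the stapler and screwdriver sit where they were. The image difference at the calculator may just be shadow, so I'll check that before handing in.

```bash
python3 - <<'E'
from h import *
for f,(x0,y0,x1,y1) in(("top0",(310,235,360,285)),("t13",(310,235,360,285)),("scene0",(275,232,330,278)),("s13",(275,232,330,278))):
    im=cv2.imread(f"pics/{f}.png")[y0:y1,x0:x1];h=cv2.cvtColor(im,cv2.COLOR_BGR2HSV)
    r=((h[...,0]<8)|(h[...,0]>172))&(h[...,1]>130)&(h[...,2]>60);k=(h[...,2]>120)&(h[...,1]<70)
    print(f,[(np.argwhere(m).mean(0).round(1),m.sum()) for m in(r,k)])
E
```

```text
top0 [(array([32.4, 27.2]), np.int64(14)), (array([24.7, 22.2]), np.int64(504))]
t13 [(array([32.1, 27.2]), np.int64(12)), (array([22.2, 24. ]), np.int64(315))]
scene0 [(array([29.7, 27.9]), np.int64(16)), (array([23.4, 24.8]), np.int64(490))]
s13 [(array([29.8, 27.8]), np.int64(15)), (array([21.7, 29. ]), np.int64(274))]
```

The red key is in the same pixels in both views, so the calculator has not moved and the difference was only shadow. Handing in.

```bash
python3 -c "
from station import bot
print(bot.close_job())"
```

```text
the job is handed in; nothing more can be done
None
```

The right-hand case passed the lid test and is packed: all three boards stand fully down in its slots, the yellow carton lies flat in its nest, and the lid is shut; I never touched the other case, calculator, screwdriver or stapler, and handed the job in at about 52 s (no verdict came back).

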